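# Cap the open port of a valve manifold

### The job

One port of the valve manifold in the vise is still open: pull the cabinet's top drawer out to its stop and leave it out, take the red snap cap from it and press it straight down onto the bare brass nipple until it clicks and sits fully home on its seat, level like its two neighbours. Do not let go afterwards: keep pressing firmly after the click and finish while still gripping the cap and holding it down on its seat. Leave the other parts in the drawer and do not disturb the loose things on the bench.

Things in the scene. Friction and masses are not known exactly. Their poses are not given: they have to be found in the camera images.
- cap: Loose red ribbed plastic cap standing mouth down in the top drawer's wide left compartment: 36 mm diameter, 32 mm high, flat closed top, about 25 g. Origin: centre of its underside (mouth), z up. The mouth is 30 mm wide and narrows to a 25 mm snap lip 4 to 5 mm inside; the bore above is 31 mm wide, 28 mm deep in all. Round: yaw is free. The two red caps on the manifold are other, fixed ones.
- seat (a point): Centre of the brass seat of the bare nipple, where the cap's underside comes to rest; 82 mm above the bench. z up along the nipple, x across the manifold, y along its row of three nipples. The nearest fitted cap is 52 mm away along -y. The manifold's flat top is 7 mm below the seat, the vise jaws 19 mm below it: fingers have room on the +x and -x sides.
- nipple_tip (a point): Top of the bare nipple, 21 mm above the seat. The nipple is 22 mm thick, its last 6 mm taper to 17 mm. Four sprung tongues carry catches reaching 14.5 mm from the axis, 9.5 mm above the seat. The cap meets them with its mouth 10 mm above the seat; the push rises to 10 to 16 N at 7 mm (less at a standstill), falls to nothing by 2 mm as the lip snaps past, then the cap bottoms hard on the seat.
- vise: Blue and steel machine vise, fixed, holding an aluminium manifold block (60 x 156 x 45 mm, long along y, top 75 mm above the bench). Origin on the bench under the block's centre. Its screw and T-handle reach 169 mm towards -x at 42 mm height; all else stays within 155 mm in x and 85 mm in y. Highest: the two fitted caps, 114 mm.
- cabinet: Blue steel two-drawer cabinet on the bench, 190 deep (x) x 250 wide (y) x 152 mm high. Origin on the bench (its underside) below the middle of its front; x points into the cabinet, the drawers slide out along -x. The top drawer's inner floor is 85 mm above the bench.
- top_drawer (a joint): How far the top drawer is pulled out: 0 shut, 0.12 m at its stop. Slides with about 2 N of friction (a few N more when moved fast). Starts shut or ajar by up to 15 mm.
- top_drawer_handle (a point): Middle of the top drawer's handle: a level steel bar 11 mm thick, 110 mm long along y, 123 mm above the bench, its centre 35 mm in front of the drawer's front panel, whose top edge is 144 mm up. Posts 47 mm either side of the middle. Axes as the cabinet's. Behind it, the cap stands 92 to 127 mm towards +x and 33 to 57 mm towards +y.
- top_drawer_floor (a point): Point on the top drawer's inner floor, 85 mm above the bench, at the middle of its wide left compartment, which is 164 mm long (x) and 136 mm wide (y) inside; its walls are 40 mm high. The cap stands somewhere on it. It moves with the drawer; axes as the cabinet's.
- plug: Small yellow flanged plug, 28 mm wide and 16 mm high, in the narrow compartment of the top drawer: leave it there. Origin at the centre of its underside.
- standoff: Hexagonal aluminium standoff, 18 mm wide and 30 mm high, in the narrow compartment of the top drawer: leave it there. Origin at the centre of its underside.
- caliper: Digital caliper lying on the bench, 230 mm long, leave alone. Origin under its middle.
- flange_plate: Drilled aluminium plate 120 x 80 x 12 mm on the bench, leave alone. Origin under its middle.
- wrench: Steel wrench 170 mm long on the bench, leave alone. Origin under its middle, long along x.
- bearing_ring: Steel ring 72 mm diameter, 16 mm high on the bench, leave alone. Origin under its middle.
- kit_bin: White bin with machined parts, 150 x 110 x 60 mm, on the bench, leave alone. Origin under its middle.

How it is judged:
On the way, in this order (a step that is already met when the one before it is completed fails the run):
1. the top drawer is pulled out to its stop (value of joint top_drawer above 0.115 m), for 0.1 s.
2. the cap is lifted out of the drawer in the fingers (height (world z) of cap above 0.105 m and contact force between the fingers and cap above 1 N), for 0.2 s.
3. the cap has clicked home on the nipple and is pressed on after the click (z of cap in the frame of seat below 0.0025 m and horizontal distance between cap and seat below 0.003 m and contact force between cap and vise above 5 N), for 0.3 s.
At the end, for the whole second after the job is handed in: The cap is home on the bare nipple (underside within 2.5 mm of the seat, centred within 3 mm, level within 0.1 rad), the fingers still hold it and it is pressed onto the seat with over 5 N through the last second; the drawer is out over 100 mm, the plug and standoff in it (all of step 3 and z of cap in the frame of seat above -0.003 m and angle between the z axis of cap and the z axis of seat, either way round below 0.1 rad and angle between cap's own z axis and vertical below 0.5 rad and contact force between the fingers and cap above 3 N and value of joint top_drawer above 0.1 m and height (world z) of each of plug, standoff above 0.07 m); the arm keeps its last pose, push and grip.
It fails at once if the plug or the standoff is taken out of the drawer (height (world z) of any of plug, standoff above 0.14 m).
It fails at once if a loose thing on the bench is shifted by more than 30 mm (distance of any of caliper, flange_plate, wrench, bearing_ring, kit_bin from where it was at the start of the episode above 0.03 m).
It also fails if it takes over 70 s, if anything falls off the work surface, if the arm or the gripper's body presses on something with over 40 N, if the wrist force passes 120 N, or if a joint passes its speed limit or range.

### The arm

A 6-joint arm with a two-finger parallel gripper is mounted at the origin on the work surface. World frame = base frame: x ahead of the robot, y to its left, z up, the work surface at z = 0. Lengths are in m, angles in rad, forces in N, time in s.
With the tool pointing down it reaches from about 0.3 to 0.775 m from the base axis. Payload 14.6 kg.
Tool frame: the origin (TCP) lies at the very end of the fingers, on their centre line; the grasp point (between the pads) lies 19 mm behind it; z points along the fingers, y is the line along which they close (so a half turn about z gives the same grasp; the last joint's range is limited). The gripper opens to 94 mm and grips with 3 to 60 N. Pads are 16 mm wide; open, the fingers measure 119 mm over their backs; the gripper's body (75 mm by 177 mm) begins 78 mm behind the grasp point.
Start: joints at [-1.348, 0.3, 1.521, -0, 1.321, -0.067], TCP at [0.157, -0.527, 0.205] pointing down, gripper open.
Joint ranges: [-3.03, 3.03], [-0.79, 2.21], [0.23, 2.52], [-1.04, 4.18], [0, 3.07], [-2.55, 2.55]. Speed limits (rad/s): [2.22, 2.22, 2.57, 3.14, 3.14, 3.14].

### API

Orientations are given as [roll, pitch, yaw] about the fixed x, y, z axes, in that order (R = Rz(yaw) Ry(pitch) Rx(roll)).
In Python, from station import ctrl gives the robot as it stands.
- The arm moves only by the tool move_arm, never from a script. Its argument "increments" is a list of rows, each a list of 7 numbers: the opening, from 0 (shut) to 1 (fully open), then the shift along the tool's x, y, z in units of 50 mm (1.0 is 50 mm), then the turn, a rotation vector about the tool's x, y, z in rad. In form: [[claw, tx, ty, tz, rx, ry, rz], ...]. A call has 1 to 20 rows; each row shifts and turns the commanded pose from where the row before left it, along the tool's axes as they then stand; what a row does not reach is not made up. A row lasts 1/10 s, in which the tool goes at most 50 mm and 8.59 degrees, less where a joint would pass 70% of its speed; a pose out of reach is approached as far as the arm can. A call is refused whole if a number of a shift passes 1 or a number of a turn 0.15, either way. A call with a gripper value outside its range is refused whole. The fingers move at their own pace and stop on an object; "force" is the grip in N (left out, the last holds). Time passes only in rows, so rows that do not move let the fingers close. It gives the time, the measured TCP pose, the force, the opening and the grip force at its end, in the units of the state.
- ctrl.get_obs(): the state, without advancing time (a new reading comes with each control period).
- ctrl.camera(name): name is "side" or "top" or "wrist"; returns a dict with "color" (400x640x3 uint8, blue, green, red), "K" (3x3 intrinsics, pixels), "pose" (4x4, takes a point from camera to world coordinates); the wrist camera has in their place "tool_from_camera" (4x4, takes a point from camera to tool coordinates, whose origin is the TCP and whose axes are the flange's). Camera axes: x right, y down, z forward; pixel columns grow to the right and rows downward; lengths in m; the calibration is good to about 2 mm. A picture is of the moment at which its call begins: read the wrist's pose just before it. There is no depth.
- ctrl.hand_in(): hands the job in; it is judged then, once.
Trained networks look in a picture, given as the dict that the camera call returned (one of the last four; its "shot" number tells which), for a name from the list of things; names that differ only in an ending like _2 or _b are one class to them, and where a whole thing is asked for, a point or a joint stands for the part that bears it (a point fixed in the world has none). Each returns a list of dicts, best first, with "conf" (0 to 1); they miss things now and then, are a little off and sometimes report something else, mostly with a low value. They report only what shows in the picture. A call takes as long as a camera call.
- ctrl.cut_out(name, picture): "mask" (400x640 bool, what is visible of it) and "centre" ([row, column] in pixels, amid what is visible of it).
The state is a dict: "time_s": time; "qpos": joint angles; "joint_vel": joint speeds; "tau": joint torques, N m; "ee_pos": TCP position; "eef_rot": TCP orientation; "force": force on the tool from outside, world axes, zero at the start; "moment": the same for the moment, N m; "grip_width": finger opening in m; "grip_force": force on a finger pad.
Only numpy, scipy, OpenCV 4.12 (cv2) and the standard library are available. Lean on these libraries where they do the work, as an engineer would, in place of code of your own. Each camera call takes 0.05 s, during which the arm holds its last target. There are 200 camera calls.

## Working session

There is one attempt and no reset: what is moved stays moved. The work goes in short steps, Python scripts to look and compute and a tool call to move; the robot and the scene stay as the last step left them, time stands still between calls to the robot, and variables do not carry over. Pictures are saved under pics/ and viewed, at most 10 in all, crops included, and the job is handed in when it is done.

Besides the shell and the picture viewer there is one more tool, called after "Emit:" by a JSON object that holds its "method" and its "body". move_arm: Moves the arm, as the interface text tells. Its arguments: {"type":"object","properties":{"increments":{"type":"array","items":{"type":"array","items":{"type":"number"}}},"force":{"type":"number"}},"required":["increments"]}

```bash
mkdir -p pics; ls
python3 - <<'E'
from station import ctrl
import cv2,numpy as np
o=ctrl.get_obs();print(o)
for n in("top","side"):
    p=ctrl.camera(n);cv2.imwrite(f"pics/{n}0.png",p["color"]);print(n,p["K"].tolist(),np.round(p["pose"],4).tolist())
    for t in("top_drawer_handle","cap","vise","cabinet","seat","nipple_tip"):
        try:
            for r in ctrl.cut_out(t,p)[:2]:
                ys,xs=np.where(r["mask"]);print(n,t,round(r["conf"],2),r["centre"],xs.min(),xs.max(),ys.min(),ys.max(),len(xs))
        except Exception as e: print(t,e)
E
```

```text
pics
{'time_s': 0.0, 'qpos': array([-1.34761898e+00,  3.00458802e-01,  1.52160963e+00, -6.16992136e-06,
        1.32067296e+00, -6.66484266e-02]), 'joint_vel': array([ 0.00058578, -0.00070277, -0.00074261, -0.00168131,  0.00155565,
       -0.00107798]), 'tau': array([-1.72540811e-03, -5.31804442e+01, -3.52737522e+01,  7.07967044e-02,
        2.44221976e-02, -7.93888876e-05]), 'ee_pos': array([ 0.15709261, -0.52680871,  0.20488099]), 'eef_rot': array([-3.14044606e+00, -7.05426444e-05,  2.89827268e-01]), 'force': array([-0.03217019, -0.06083646,  0.18822761]), 'moment': array([0.01632303, 0.00396114, 0.04224215]), 'grip_force': 0.0, 'grip_width': 0.09415364591631423}
top [[459.79377405220436, 0.0, 319.8985946665063], [0.0, 459.79377405220436, 196.7405420762412], [0.0, 0.0, 1.0]] [[0.0422, -0.9789, 0.2001, 0.2476], [-0.9991, -0.0406, 0.0123, -0.0203], [-0.004, -0.2004, -0.9797, 1.3862], [0.0, 0.0, 0.0, 1.0]]
top top_drawer_handle 0.69 [169.9, 383.7] 342 425 160 190 1314
top vise 0.94 [178.2, 244.9] 213 281 132 235 4507
top cabinet 0.66 [141.2, 386.7] 340 435 95 191 7334
top seat 0.87 [178.5, 244.9] 213 280 132 235 4436
top nipple_tip 0.57 [176.9, 244.4] 214 281 132 235 4565
side [[406.7387846760905, 0.0, 319.52170864896266], [0.0, 406.7387846760905, 202.0790016471588], [0.0, 0.0, 1.0]] [[-0.86, -0.2544, 0.4423, -0.1084], [-0.51, 0.4573, -0.7286, 1.0367], [-0.0169, -0.8522, -0.523, 0.8278], [0.0, 0.0, 0.0, 1.0]]
side top_drawer_handle 0.68 [171.0, 326.2] 306 347 153 190 745
side vise 0.88 [248.5, 274.2] 227 320 214 279 3158
side cabinet 0.87 [173.4, 310.9] 268 347 139 206 3879
side seat 0.55 [249.4, 272.0] 226 322 214 280 3153
side nipple_tip 0.76 [249.9, 277.1] 227 322 214 280 3200
side nipple_tip 0.64 [310.7, 260.5] 223 295 281 344 2985
```

Run:
```python
import cv2
a=cv2.imread("pics/top0.png");b=cv2.imread("pics/side0.png")
cv2.imwrite("pics/topc.png",cv2.resize(a[85:245,200:450],None,fx=3.2,fy=3.2,interpolation=2)[:, :800])
cv2.imwrite("pics/sidec.png",cv2.resize(b[130:290,190:390],None,fx=3.75,fy=3.75,interpolation=2))
```

```text
(no output)
```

View pics/topc.png

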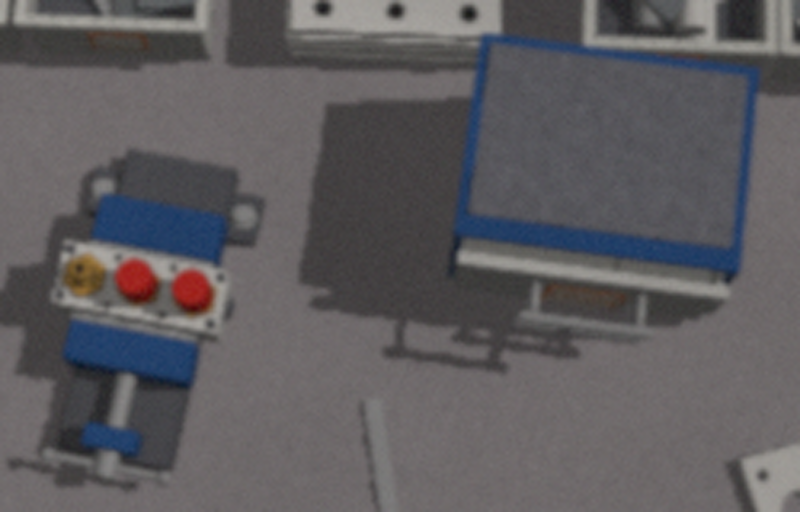

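View pics/side0.png

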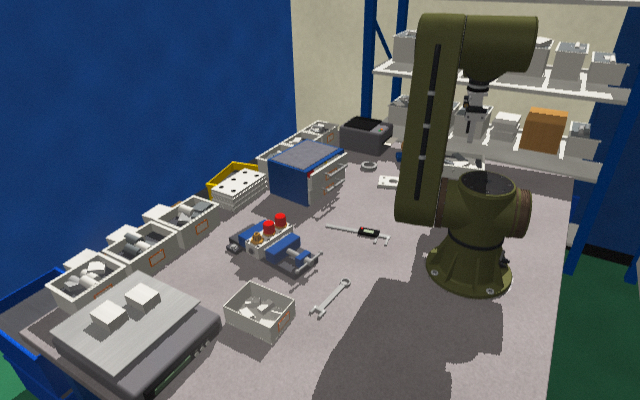

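The top crop shows the bare brass nipple at crop (84,274), red caps at (137,280) and (193,290), and the handle bar running from (520,318) to (650,332). The side view shows the cabinet, the vise and the caliper lying between them.

```bash
cat > h.py <<'E'
import numpy as np,cv2
from station import ctrl
from scipy.spatial.transform import Rotation as R
def ray(K,T,px,z):
    d=T[:3,:3]@np.linalg.solve(K,[px[0],px[1],1.]);o=T[:3,3]
    return o+d*(z-o[2])/d[2]
def wristT(p,o):
    T=np.eye(4);T[:3,:3]=R.from_euler('xyz',o["eef_rot"]).as_matrix();T[:3,3]=o["ee_pos"];return T@p["tool_from_camera"]
def proj(K,T,P):
    c=np.linalg.inv(T)@np.r_[P,1];u=K@c[:3];return u[:2]/u[2]
E
python3 - <<'E'
from h import *
p=ctrl.camera("top");K,T=p["K"],p["pose"]
f=lambda u,v,z:ray(K,T,(200+u/3.2,85+v/3.2),z)
print("nip",f(84,274,.095),"caps",f(137,280,.114),f(193,290,.114))
a,b=f(520,318,.123),f(650,332,.123);print("bar",a,b,(a+b)/2,np.linalg.norm(a-b))
for c in((490,40),(756,70),(738,268),(458,232)):print("cab top",f(*c,.152))
for t in ("caliper","wrench","flange_plate","bearing_ring","kit_bin","top_drawer"):
    for r in ctrl.cut_out(t,p)[:1]:
        ys,xs=np.where(r["mask"]);print(t,round(r["conf"],2),[np.round(ray(K,T,(u,v),0.01)[:2],3) for u in(xs.min(),xs.max()) for v in (ys.min(),ys.max())])
pp=ctrl.camera("wrist");print(pp["K"],pp["tool_from_camera"])
E
```

```text
nip [0.57736103 0.2707942  0.095     ] caps [0.56894173 0.2187347  0.114     ] [0.56182315 0.1681281  0.114     ]
bar [ 0.54611951 -0.12287127  0.123     ] [ 0.53821139 -0.23727101  0.123     ] [ 0.54216545 -0.18007114  0.123     ] 0.11467274682033357
cab top [ 0.79362099 -0.08763523  0.152     ]
cab top [ 0.77468168 -0.32513721  0.152     ]
cab top [ 0.59150514 -0.30804637  0.152     ]
cab top [ 0.61392507 -0.06474682  0.152     ]
caliper 0.61 [array([0.489, 0.025]), array([0.26 , 0.015]), array([ 0.492, -0.035]), array([ 0.262, -0.044])]
wrench 0.74 [array([0.326, 0.39 ]), array([0.276, 0.385]), array([0.333, 0.23 ]), array([0.283, 0.226])]
flange_plate 0.94 [array([ 0.465, -0.341]), array([ 0.333, -0.34 ]), array([ 0.469, -0.453]), array([ 0.338, -0.45 ])]
bearing_ring 0.75 [array([ 0.584, -0.446]), array([ 0.515, -0.445]), array([ 0.587, -0.52 ]), array([ 0.518, -0.517])]
kit_bin 0.57 [array([0.508, 0.563]), array([0.346, 0.543]), array([0.514, 0.416]), array([0.352, 0.399])]
top_drawer 0.72 [array([ 0.651, -0.067]), array([ 0.549, -0.07 ]), array([ 0.662, -0.327]), array([ 0.56 , -0.327])]
[[294.89375607   0.         313.74578258]
 [  0.         294.89375607 203.03906498]
 [  0.           0.           1.        ]] [[-7.36390890e-04 -9.70529201e-01 -2.40982423e-01  7.02480802e-02]
 [ 9.99999667e-01 -6.29886946e-04 -5.18987939e-04 -2.87474159e-04]
 [ 3.51901267e-04 -2.40982725e-01  9.70529341e-01 -1.79903643e-01]
 [ 0.00000000e+00  0.00000000e+00  0.00000000e+00  1.00000000e+00]]
```

Emit:
{"method": "move_arm", "body": {"increments": [[1, 0, 0, -0.14, 0, 0, -0.15], [1, 0, 0, -0.14, 0, 0, -0.15], [1, 0, 0, -0.14, 0, 0, -0.15], [1, 0, 0, -0.14, 0, 0, -0.15], [1, 0, 0, -0.14, 0, 0, -0.15], [1, 0, 0, -0.14, 0, 0, -0.15], [1, 0, 0, -0.14, 0, 0, -0.15], [1, 0, 0, -0.14, 0, 0, -0.15]]}}

```text
time_s: 1.9
ee_pos: [0.1572, -0.5271, 0.2618]
eef_rot: [3.142, 0.0, 1.496]
force: [-0.1, -0.1, -0.3]
grip_width: 0.0939
grip_force: 0.0
```

Emit:
{"method": "move_arm", "body": {"increments": [[0.32, 0.5, 0.475, 0, 0, 0, 0], [0.32, 0.5, 0.475, 0, 0, 0, 0], [0.32, 0.5, 0.475, 0, 0, 0, 0], [0.32, 0.5, 0.475, 0, 0, 0, 0], [0.32, 0.5, 0.475, 0, 0, 0, 0], [0.32, 0.5, 0.475, 0, 0, 0, 0], [0.32, 0.5, 0.475, 0, 0, 0, 0], [0.32, 0.5, 0.475, 0, 0, 0, 0], [0.32, 0.5, 0.475, 0, 0, 0, 0], [0.32, 0.5, 0.475, 0, 0, 0, 0], [0.32, 0.5, 0.475, 0, 0, 0, 0], [0.32, 0.5, 0.475, 0, 0, 0, 0], [0.32, 0.5, 0.475, 0, 0, 0, 0], [0.32, 0.5, 0.475, 0, 0, 0, 0], [0.32, 0.5, 0.475, 0, 0, 0, 0], [0.32, 0, 0, 0, 0, 0, 0], [0.32, 0, 0, 0, 0, 0, 0]]}}

```text
time_s: 3.6
ee_pos: [0.5427, -0.1818, 0.2611]
eef_rot: [-3.141, -0.0, 1.491]
force: [0.2, 0.0, 0.1]
grip_width: 0.0303
grip_force: 0.0
```

Run:
```python
from h import *
o=ctrl.get_obs();p=ctrl.camera("wrist");cv2.imwrite("pics/w1.png",p["color"]);T=wristT(p,o);K=p["K"]
print(o["time_s"],o["ee_pos"],o["eef_rot"],o["grip_width"],o["qpos"])
for t in("top_drawer_handle",):
    for r in ctrl.cut_out(t,p)[:2]:
        ys,xs=np.where(r["mask"]);print(r["conf"],r["centre"],xs.min(),xs.max(),ys.min(),ys.max())
```

```text
3.6 [ 0.54268428 -0.18175289  0.26113214] [-3.14104148e+00 -4.57017848e-05  1.49104983e+00] 0.0302705408268743 [-3.87109506e-01  3.15410583e-01  1.37204056e+00 -1.24030617e-04
  1.45468068e+00 -3.07348616e-01]
0.7 [161.5, 354.9] 308 377 74 293
```

View pics/w1.png

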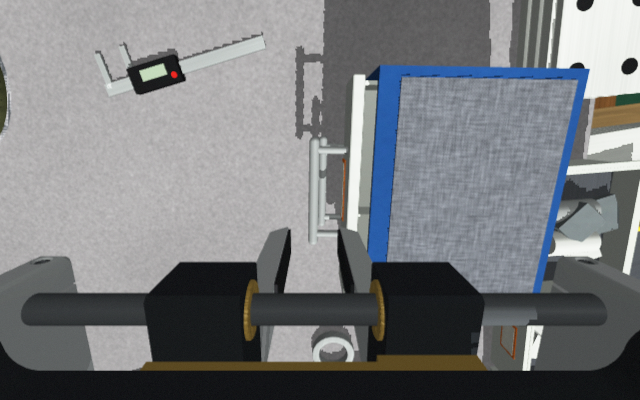

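Top handle bar spans about (314.5,139) to (314.5,242), just left of the drawer front's top edge (column ~350).

Run:
```python
from h import *
o=ctrl.get_obs();p=ctrl.camera("wrist");T=wristT(p,o);K=p["K"]
g=p["color"].astype(int)
for v in(165,190,215): print(v,g[v,302:334].sum(1)//3)
a,b=[ray(K,T,q,.123) for q in((315,139),(314.5,242))];print(a,b,(a+b)/2,np.linalg.norm(a-b))
c=ray(K,T,(352,100),.144),ray(K,T,(348,230),.144);print(c)
Rt=R.from_euler('xyz',o["eef_rot"]).as_matrix();print("tool delta mm",1000*Rt.T@((a+b)/2-o["ee_pos"]), "cab yaw by bar",np.arctan2(-(a-b)[0],(a-b)[1]))
```

```text
165 [179 178 180 180 179 178 177 123 120 151 173 184 197 202 198 190 173 137
 153 175 191 201 198 186 151 108  96  96  94  97  99 100]
190 [174 175 180 179 178 176 179 123 129 159 173 187 196 199 195 183 161 148
 165 185 198 200 193 176 118  97  94  99 100  98  99  98]
215 [178 182 179 176 175 177 156 118 139 167 180 193 199 199 191 176 137 152
 176 191 200 195 182 172 169 168 168 133 119 118 115 119]
[ 0.54877457 -0.12220176  0.123     ] [ 0.53879755 -0.23755799  0.123     ] [ 0.54378606 -0.17987987  0.123     ] 0.11578688328777463
(array([ 0.58696952, -0.08816766,  0.144     ]), array([ 0.57603022, -0.21871591,  0.144     ]))
tool delta mm [  2.93577438   1.46271739 138.47842559] cab yaw by bar -0.08627409043077967
```

Emit:
{"method": "move_arm", "body": {"increments": [[0.32, 0.06, 0, 0.4, 0, 0, 0], [0.32, 0, 0, 0.4, 0, 0, 0], [0.32, 0, 0, 0.4, 0, 0, 0], [0.32, 0, 0, 0.4, 0, 0, 0], [0.32, 0, 0, 0.4, 0, 0, 0], [0.32, 0, 0, 0.4, 0, 0, 0], [0.32, 0, 0, 0.4, 0, 0, 0], [0.32, 0, 0, 0.34, 0, 0, 0], [0, 0, 0, 0, 0, 0, 0], [0, 0, 0, 0, 0, 0, 0], [0, 0, 0, 0, 0, 0, 0], [0, 0, 0, 0, 0, 0, 0]], "force": 25}}

```text
time_s: 4.95
ee_pos: [0.5431, -0.1797, 0.1056]
eef_rot: [3.14, 0.001, 1.489]
force: [-1.6, -2.0, 4.2]
grip_width: 0.0105
grip_force: 25.0
```

Emit:
{"method": "move_arm", "body": {"increments": [[0, 0, -0.1, 0, 0, 0, 0], [0, 0, -0.2, 0, 0, 0, 0], [0, 0, -0.2, 0, 0, 0, 0], [0, 0, -0.2, 0, 0, 0, 0], [0, 0, -0.2, 0, 0, 0, 0], [0, 0, -0.2, 0, 0, 0, 0], [0, 0, -0.2, 0, 0, 0, 0], [0, 0, -0.2, 0, 0, 0, 0], [0, 0, -0.2, 0, 0, 0, 0], [0, 0, -0.2, 0, 0, 0, 0], [0, 0, -0.1, 0, 0, 0, 0], [0, 0, -0.06, 0, 0, 0, 0], [0, 0, 0, 0, 0, 0, 0]]}}

```text
time_s: 6.25
ee_pos: [0.4401, -0.1698, 0.1056]
eef_rot: [3.14, -0.001, 1.49]
force: [-1.8, 8.9, 12.4]
grip_width: 0.0102
grip_force: 25.0
```

Emit:
{"method": "move_arm", "body": {"increments": [[0, 0, -0.06, 0, 0, 0, 0], [0, 0, -0.06, 0, 0, 0, 0], [0, 0, -0.06, 0, 0, 0, 0], [0, 0, 0, 0, 0, 0, 0]]}}

```text
time_s: 6.65
ee_pos: [0.4338, -0.1693, 0.1056]
eef_rot: [3.133, -0.001, 1.49]
force: [23.9, 8.2, -3.1]
grip_width: 0.0103
grip_force: 25.0
```

Emit:
{"method": "move_arm", "body": {"increments": [[0.3, 0, 0.04, 0, 0, 0, 0], [0.3, 0, 0, 0, 0, 0, 0], [0.3, 0, 0, 0, 0, 0, 0], [0.3, 0, 0, -0.2, 0, 0, 0], [0.3, 0, 0, -0.4, 0, 0, 0], [0.3, 0, 0, -0.5, 0, 0, 0], [0.3, 0, 0, -0.5, 0, 0, 0], [0.3, 0, 0, -0.5, 0, 0, 0], [0.3, 0, 0, -0.5, 0, 0, 0], [0.5, 0, 0.4, -0.5, 0, 0, 0], [0.7, 0, 0.5, -0.5, 0, 0, 0], [0.8, 0, 0.5, 0, 0, 0, 0], [0.8, 0, 0.4, 0, 0, 0, 0], [0.8, 0, 0, 0, 0, 0, 0]]}}

```text
time_s: 8.05
ee_pos: [0.5239, -0.1775, 0.2844]
eef_rot: [-3.141, -0.0, 1.49]
force: [-0.1, -0.3, -0.3]
grip_width: 0.0649
grip_force: 0.0
```

Run:
```python
from h import *
o=ctrl.get_obs();p=ctrl.camera("wrist");cv2.imwrite("pics/w2.png",p["color"]);T=wristT(p,o);K=p["K"]
print(o["time_s"],o["ee_pos"],o["eef_rot"],o["force"])
t=ctrl.camera("top")
for q,TT,n in((p,T,"w"),(t,t["pose"],"t")):
  for r in ctrl.cut_out("cap",q)[:3]:
    ys,xs=np.where(r["mask"]);print(n,r["conf"],r["centre"],xs.min(),xs.max(),ys.min(),ys.max(),ray(q["K"],TT,r["centre"][::-1],.117),ray(q["K"],TT,r["centre"][::-1],.101))
```

```text
8.05 [ 0.52386494 -0.17749202  0.28439116] [-3.14095271e+00 -2.36905162e-04  1.49021287e+00] [-0.0843866  -0.31381134 -0.32068299]
w 0.86 [155.7, 330.3] 317 346 140 170 [ 0.54668265 -0.13822896  0.117     ] [ 0.54743938 -0.13962979  0.101     ]
```

View pics/w2.png

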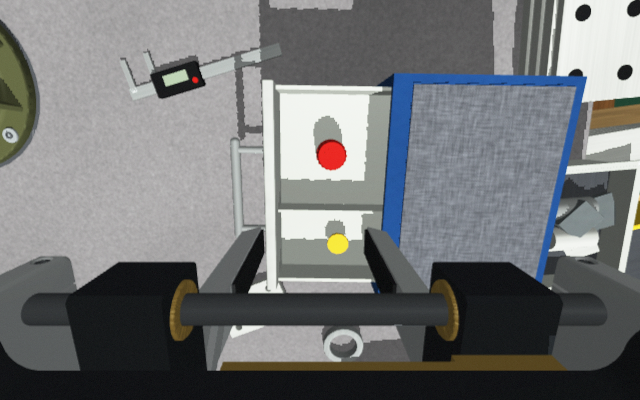

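Red cap at (331,155) in the open drawer's wide compartment, yellow plug at (338,243); the way to the cap is clear. Hover over it and look again from near.

Emit:
{"method": "move_arm", "body": {"increments": [[0.6, 0.2, 0.1, 0, 0, 0, 0], [0.6, 0.3, 0.15, 0, 0, 0, 0], [0.6, 0.32, 0.15, 0.2, 0, 0, 0], [0.6, 0, 0, 0.5, 0, 0, 0], [0.6, 0, 0, 0.5, 0, 0, 0], [0.6, 0, 0, 0.5, 0, 0, 0], [0.6, 0, 0, 0.3, 0, 0, 0], [0.6, 0, 0, 0, 0, 0, 0], [0.6, 0, 0, 0, 0, 0, 0]]}}

```text
time_s: 9.15
ee_pos: [0.5466, -0.1376, 0.1852]
eef_rot: [3.141, 0.0, 1.49]
force: [0.1, -0.1, 0.5]
grip_width: 0.0563
grip_force: 0.0
```

```bash
cat > cap.py <<'E'
from h import *
o=ctrl.get_obs();p=ctrl.camera("wrist");T=wristT(p,o);K=p["K"]
Rt=R.from_euler('xyz',o["eef_rot"]).as_matrix()
print(o["time_s"],o["ee_pos"],o["eef_rot"])
for r in ctrl.cut_out("cap",p)[:2]:
    ys,xs=np.where(r["mask"]);print(r["conf"],r["centre"],xs.min(),xs.max(),ys.min(),ys.max())
E
python3 - <<'E'
from cap import *
cv2.imwrite("pics/w3.png",p["color"])
# predicted outline of cap top circle for a candidate; fit by mask extents
from scipy.optimize import least_squares
m=ctrl.cut_out("cap",p)[0]["mask"];ys,xs=np.where(m)
a=np.linspace(0,2*np.pi,90)
def ext(c):
    q=np.array([proj(K,T,[c[0]+.018*np.cos(t),c[1]+.018*np.sin(t),z]) for z in(.085,.117) for t in a])
    return np.array([q[:,0].min(),q[:,0].max(),q[:,1].min(),q[:,1].max()])
obs=np.array([xs.min()-.0,xs.max()+1,ys.min(),ys.max()+1])
s=least_squares(lambda c:ext(c)-obs,[.547,-.139],x_scale=.01,diff_step=1e-3);print(s.x,s.fun, 1000*Rt.T@(np.r_[s.x,.089]-o["ee_pos"]))
E
```

```text
9.15 [ 0.54658892 -0.13757883  0.18517038] [3.14106640e+00 3.72259288e-05 1.49037426e+00]
0.74 [210.8, 313.9] 294 334 187 231
0.68 [94.1, 131.7] 53 254 60 128
[ 0.54764729 -0.13827888] [-0.09442957  0.09442434 -0.77639828  0.74729626] [-0.60917451  1.06058215 96.17097909]
```

View pics/w3.png

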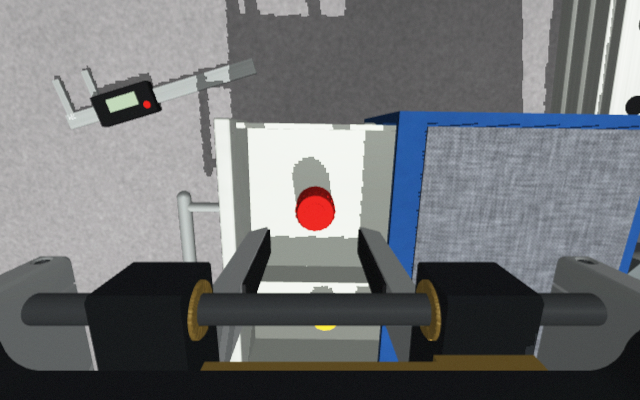

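The cap (315,210) lies midway between the fingers; go down 95 mm and grip.

Emit:
{"method": "move_arm", "body": {"increments": [[0.54, -0.01, 0.02, 0.3, 0, 0, 0], [0.54, 0, 0, 0.4, 0, 0, 0], [0.54, 0, 0, 0.4, 0, 0, 0], [0.54, 0, 0, 0.4, 0, 0, 0], [0.54, 0, 0, 0.3, 0, 0, 0], [0.54, 0, 0, 0.1, 0, 0, 0], [0, 0, 0, 0, 0, 0, 0], [0, 0, 0, 0, 0, 0, 0], [0, 0, 0, 0, 0, 0, 0], [0, 0, 0, 0, 0, 0, 0], [0, 0, 0, 0, 0, 0, 0]], "force": 55}}

```text
time_s: 10.4
ee_pos: [0.5476, -0.139, 0.0905]
eef_rot: [3.14, 0.0, 1.49]
force: [-0.5, 0.9, 6.2]
grip_width: 0.0348
grip_force: 55.0
```

Emit:
{"method": "move_arm", "body": {"increments": [[0, 0, 0, -0.1, 0, 0, 0], [0, 0, 0, -0.3, 0, 0, 0], [0, 0, 0, -0.5, 0, 0, 0], [0, 0, 0, -0.5, 0, 0, 0], [0, 0, 0, -0.5, 0, 0, 0], [0, 0, 0, -0.5, 0, 0, 0], [0, 0, 0, -0.5, 0, 0, 0], [0, 0, 0, -0.3, 0, 0, 0], [0, 0, 0, 0, 0, 0, 0]]}}

```text
time_s: 11.3
ee_pos: [0.5476, -0.139, 0.2518]
eef_rot: [3.138, 0.001, 1.49]
force: [-0.7, -0.4, 0.4]
grip_width: 0.035
grip_force: 55.0
```

Emit:
{"method": "move_arm", "body": {"increments": [[0, 0.3, 0, 0, 0, 0, 0], [0, 0.5, 0, 0, 0, 0, 0], [0, 0.5, 0, 0, 0, 0, 0], [0, 0.5, 0, 0, 0, 0, 0], [0, 0.5, 0, 0, 0, 0, 0], [0, 0.5, 0, 0, 0, 0, 0], [0, 0.5, 0, 0, 0, 0, 0], [0, 0.5, 0, 0, 0, 0, 0], [0, 0.5, 0, 0, 0, 0, 0], [0, 0.5, 0, 0, 0, 0, 0], [0, 0.5, 0, 0, 0, 0, 0], [0, 0.5, 0, 0, 0, 0, 0], [0, 0.5, 0, 0, 0, 0, 0], [0, 0.5, 0, 0, 0, 0, 0], [0, 0, 0, 0, 0, 0, 0.07], [0, 0, 0, 0, 0, 0, 0], [0, 0, 0, 0, 0, 0, 0]]}}

```text
time_s: 13.0
ee_pos: [0.5741, 0.2003, 0.2486]
eef_rot: [-3.14, 0.001, 1.422]
force: [0.4, -0.1, 0.2]
grip_width: 0.035
grip_force: 55.0
```

Run:
```python
from cap import *
print(T[:3,3])
cv2.imwrite("pics/w4.png",p["color"])
```

```text
13.0 [0.57410253 0.20032037 0.24856062] [-3.14027948e+00  5.73205438e-04  1.42172074e+00]
0.6 [248.7, 311.9] 283 343 212 282
[0.58535498 0.26956434 0.42842428]
```

View pics/w4.png

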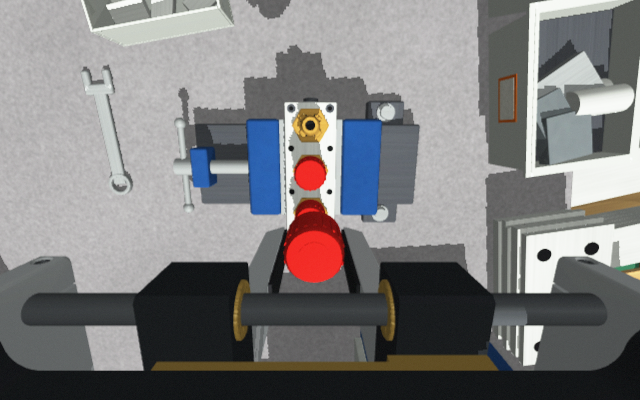

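Bare nipple bore at (310,125), fitted cap at (310,172), held cap's top centred near (314,252) between the fingers.

Run:
```python
from cap import *
img=p["color"]
# refine nipple: bore dark blob + gold region
hsv=cv2.cvtColor(img,cv2.COLOR_BGR2HSV)
gold=cv2.inRange(hsv,(12,90,60),(35,255,255));gold[:95]=0;gold[160:]=0;gold[:,:280]=0;gold[:,345:]=0
ys,xs=np.where(gold);print("gold",xs.min(),xs.max(),ys.min(),ys.max(),xs.mean(),ys.mean())
g=img.sum(2)//3;print(g[117:134,300:322])
red=((hsv[...,0]<6)|(hsv[...,0]>174))&(hsv[...,1]>150)&(hsv[...,2]>200)
n,l,s,c=cv2.connectedComponentsWithStats(red.astype(np.uint8));print([(s[i].tolist(),c[i].round(1).tolist()) for i in range(1,n) if s[i,4]>150])
print("tip",ray(K,T,(310.2,125.5),.103),"cap1",ray(K,T,(310.3,173.5),.114))
r=ray(K,T,(314,252.5),o["ee_pos"][2]+.0265);print("held in tool mm",1000*Rt.T@(r-o["ee_pos"]))
tp=ctrl.camera("top");print("proj tip in top",proj(tp["K"],tp["pose"],ray(K,T,(310.2,125.5),.103)))
```

```text
13.1 [0.57438204 0.19991781 0.24907875] [-3.14102888e+00  2.05143159e-04  1.42079233e+00]
0.65 [246.8, 312.7] 284 343 212 282
gold 292 327 108 159 309.4994511525796 126.24917672886937
[[130 106  88  77  72  95 127 153 158 165 164 149 144 129  94 103 130 131
  136 148 145 168]
 [142 105  76  70 109 142 169 176 176 176 172 171 171 168 142  99 102 142
  160 172 162 169]
 [115  86  65  93 150 169 173 168 159 140 148 157 168 173 171 134  96 105
  140 160 158 168]
 [ 86  69  77 138 168 172 154 123  92  53  74 100 130 168 177 164 128  96
   99 100 140 171]
 [ 61  61 114 164 172 159  98  47  34  36  34  33  46 134 174 176 157 110
   81 117 155 171]
 [ 76  62 147 170 168 114  55  36  34  36  32  38  25  65 157 173 165 122
   98 157 174 175]
 [ 73  74 161 172 153  79  33  26  28  29  30  29  25  24 125 168 170 135
  105 139 169 174]
 [ 70  99 164 173 140  64  25  22  23  23  22  20  22  25  88 164 171 145
  116 132 166 171]
 [ 67 102 163 172 132  57  24  21  23  21  24  24  23  22 107 165 171 147
  122 123 163 172]
 [ 77  84 161 173 153  74  24  22  23  24  23  19  23  25 123 168 171 146
  123
[... 233 characters left out ...]
  97  67  63  87 126 168 177 171 153 139
  133  84 155 171]
 [126 120 101 122 154 168 171 162 159 144 138 151 166 174 174 162 147 144
  148 116 148 170]
 [153 151 127 113 129 158 165 174 176 175 172 171 166 170 160 150 145 148
  149 153 147 166]
 [158 168 155 130 121 134 146 158 168 169 166 163 158 157 147 146 151 152
  162 168 158 166]
 [144 163 169 155 140 128 129 135 145 155 155 150 146 141 145 148 155 164
  167 166 164 170]]
[([295, 160, 31, 30, 694], [309.5, 174.8]), ([286, 231, 56, 52, 2254], [313.9, 256.4])]
tip [0.58208722 0.27432291 0.103     ] cap1 [0.57468186 0.22486737 0.114     ]
held in tool mm [  3.57721857   0.5883157  -26.50107029]
proj tip in top [224.60411507 168.28324091]
```

Run:
```python
from cap import *
from scipy.optimize import least_squares
C=p["tool_from_camera"];m=ctrl.cut_out("cap",p)[0]["mask"]
n,l,s,c=cv2.connectedComponentsWithStats(m.astype(np.uint8));b=s[1+np.argmax(s[1:,4])];print(b)
obs=np.array([b[0],b[0]+b[2],b[1],b[1]+b[3]])-.5
a=np.linspace(0,2*np.pi,90)
def ext(c,r=.0178):
    q=np.array([proj(K,C,[c[0]+r*np.cos(t),c[1]+r*np.sin(t),c[2]-h]) for h in(0,.032) for t in a])
    return np.array([q[:,0].min(),q[:,0].max(),q[:,1].min(),q[:,1].max()])
s=least_squares(lambda c:ext(c)-obs,[0,0,-.005],x_scale=.01,diff_step=1e-3);print("free",s.x*1e3,s.fun)
s=least_squares(lambda c:ext([*c,-.0055])-obs,[0,0],x_scale=.01,diff_step=1e-3);print("fixed z",s.x*1e3,s.fun)
t=ray(K,T,(309.4,124.7),.103);print("tip",t,"tool delta mm",1000*Rt.T@(t-o["ee_pos"]))
```

```text
13.25 [0.57460518 0.19975713 0.24941038] [-3.14153279e+00  2.11721844e-05  1.41989269e+00]
0.72 [248.5, 311.6] 284 344 211 283
[ 284  211   61   73 3567]
free [-0.16338765  0.58516965 10.11238946] [-0.33928854  0.33922579  0.33478012 -0.29653678]
fixed z [6.41527695 0.5862684 ] [-3.70380681  3.70175116 -3.24947794  3.28327142]
tip [0.58173207 0.27512374 0.103     ] tool delta mm [ 75.58460903  -4.27531491 146.40904043]
```

Run:
```python
from h import *
o=ctrl.get_obs();s=ctrl.camera("side");K,T=s["K"],s["pose"]
img=s["color"];hsv=cv2.cvtColor(img,cv2.COLOR_BGR2HSV)
red=(((hsv[...,0]<8)|(hsv[...,0]>172))&(hsv[...,1]>130)&(hsv[...,2]>70)).astype(np.uint8)
n,l,st,c=cv2.connectedComponentsWithStats(red);print([(st[i].tolist(),c[i].round(1).tolist()) for i in range(1,n) if st[i,4]>15])
for mz in(.0055,-.010):
    q=np.array([proj(K,T,o["ee_pos"]+[.018*np.cos(t),.018*np.sin(t),h-mz*1]) for h in(0,.032) for t in np.linspace(0,6.28,60)])
    print(mz,q.min(0),q.max(0))
w=ctrl.camera("wrist");print([proj(w["K"],w["tool_from_camera"],[a,b,0]).round(0) for a in(-.008,.008) for b in(-.024,.024)])
u,v=proj(K,T,o["ee_pos"]).astype(int)
cv2.imwrite("pics/s5.png",cv2.resize(img[v-50:v+30,u-50:u+50],None,fx=6,fy=6,interpolation=2))
```

```text
[([262, 171, 9, 15, 115], [266.3, 178.1]), ([263, 213, 23, 21, 284], [274.2, 223.2])]
0.0055 [262.11481787 170.08769873] [275.16317434 185.31733804]
-0.01 [261.63438734 165.42424894] [274.77763817 180.70311222]
[array([277., 253.]), array([350., 253.]), array([276., 229.]), array([350., 229.])]
```

View pics/s5.png

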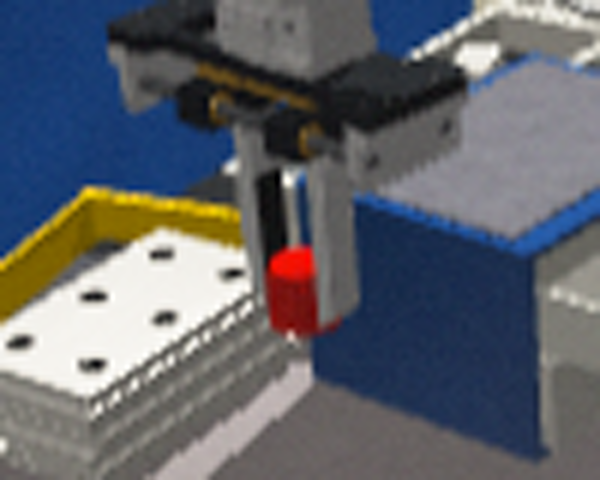

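The side view shows the held cap level, its mouth about 5 mm below the fingertips as planned. One cross-check of the nipple position between the cameras.

Run:
```python
from h import *
img=cv2.imread("pics/top0.png");p=ctrl.camera("top");K,T=p["K"],p["pose"]
hsv=cv2.cvtColor(img,cv2.COLOR_BGR2HSV)
red=(((hsv[...,0]<8)|(hsv[...,0]>172))&(hsv[...,1]>150)&(hsv[...,2]>190)).astype(np.uint8)
n,l,st,c=cv2.connectedComponentsWithStats(red)
for i in range(1,n):
    if st[i,4]>40: print(st[i],c[i],ray(K,T,c[i],.114))
gold=cv2.inRange(hsv,(12,90,60),(35,255,255));gold[:160]=0;gold[182:]=0;gold[:,:215]=0;gold[:,240:]=0
ys,xs=np.where(gold);print(xs.min(),xs.max(),ys.min(),ys.max(),ray(K,T,(xs.mean(),ys.mean()),.088))
print("wrist cap1", "nip hyp in top", proj(K,T,[.5817,.2751,.103]),proj(K,T,[.5817,.2751,.082]))
s=cv2.imread("pics/side0.png");p=ctrl.camera("side");K,T=p["K"],p["pose"];hsv=cv2.cvtColor(s,cv2.COLOR_BGR2HSV)
gold=cv2.inRange(hsv,(12,110,60),(35,255,255));gold[:225]=0;gold[255:]=0;gold[:,:240]=0;gold[:,275:]=0
ys,xs=np.where(gold);print("side gold",xs.min(),xs.max(),ys.min(),ys.max(),xs.mean())
for P in([.5817,.2751],[.5765,.271]):print(proj(K,T,P+[.103]),proj(K,T,P+[.082]))
```

```text
220 232 165 176 [0.57902193 0.27321693 0.088     ]
wrist cap1 nip hyp in top [224.32468539 168.40214047] [225.81156294 170.27000733]
side gold 251 274 232 243 258.16037735849056
[256.22917085 232.86602721] [256.90090142 238.41762216]
[258.41719169 232.66782292] [259.0693414  238.21810826]
```

Emit:
{"method": "move_arm", "body": {"increments": [[0, 0.3, -0.02, 0, 0, 0, 0], [0, 0.3, -0.02, 0, 0, 0, 0], [0, 0.3, -0.02, 0, 0, 0, 0], [0, 0.3, -0.02, 0, 0, 0, 0], [0, 0.28, -0.02, 0.2, 0, 0, 0], [0, 0, 0, 0.4, 0, 0, 0], [0, 0, 0, 0.5, 0, 0, 0], [0, 0, 0, 0.5, 0, 0, 0], [0, 0, 0, 0.5, 0, 0, 0], [0, 0, 0, 0.3, 0, 0, 0], [0, 0, 0, 0, 0, 0, 0], [0, 0, 0, 0, 0, 0, 0]], "force": 60}}

```text
time_s: 14.8
ee_pos: [0.5811, 0.2743, 0.1301]
eef_rot: [3.141, -0.0, 1.42]
force: [0.5, -0.1, 0.1]
grip_width: 0.0349
grip_force: 60.0
```

Emit:
{"method": "move_arm", "body": {"increments": [[0, 0, 0, 0.2, 0, 0, 0], [0, 0, 0, 0.1, 0, 0, 0], [0, 0, 0, 0.1, 0, 0, 0], [0, 0, 0, 0.08, 0, 0, 0], [0, 0, 0, 0.08, 0, 0, 0], [0, 0, 0, 0, 0, 0, 0]]}}

```text
time_s: 15.4
ee_pos: [0.5806, 0.2739, 0.1008]
eef_rot: [-3.141, 0.0, 1.42]
force: [0.5, -0.0, -0.1]
grip_width: 0.035
grip_force: 60.0
```

Emit:
{"method": "move_arm", "body": {"increments": [[0, 0, 0, 0.04, 0, 0, 0], [0, 0, 0, 0.04, 0, 0, 0], [0, 0, 0, 0.04, 0, 0, 0], [0, 0, 0, 0, 0, 0, 0]]}}

```text
time_s: 15.8
ee_pos: [0.5809, 0.2741, 0.0956]
eef_rot: [3.141, -0.0, 1.42]
force: [0.7, 0.8, 0.8]
grip_width: 0.0345
grip_force: 60.0
```

Emit:
{"method": "move_arm", "body": {"increments": [[0, 0, 0, 0.04, 0, 0, 0], [0, 0, 0, 0.04, 0, 0, 0], [0, 0, 0, 0.04, 0, 0, 0]]}}

```text
time_s: 16.1
ee_pos: [0.5807, 0.2739, 0.089]
eef_rot: [-3.141, 0.0, 1.42]
force: [0.7, 0.6, -1.7]
grip_width: 0.0347
grip_force: 60.0
```

Emit:
{"method": "move_arm", "body": {"increments": [[0, 0, 0, 0.04, 0, 0, 0], [0, 0, 0, 0.02, 0, 0, 0], [0, 0, 0, 0, 0, 0, 0]]}}

```text
time_s: 16.4
ee_pos: [0.5806, 0.2739, 0.0875]
eef_rot: [-3.141, 0.0, 1.42]
force: [-8.0, -2.8, 12.6]
grip_width: 0.0347
grip_force: 60.0
```

Emit:
{"method": "move_arm", "body": {"increments": [[0, 0, -0.01, 0.02, 0, 0, 0], [0, 0, -0.01, 0.02, 0, 0, 0], [0, 0, 0, 0, 0, 0, 0], [0, 0, 0, 0, 0, 0, 0], [0, 0, 0, 0, 0, 0, 0], [0, 0, 0, 0, 0, 0, 0]]}}

```text
time_s: 17.0
ee_pos: [0.5807, 0.2739, 0.0874]
eef_rot: [3.139, -0.001, 1.42]
force: [-7.2, -5.9, 25.6]
grip_width: 0.0349
grip_force: 60.0
```

Run:
```python
from cap import *
print(o["force"],o["moment"],o["grip_force"])
cv2.imwrite("pics/w6.png",p["color"])
s=ctrl.camera("side");cv2.imwrite("pics/s6.png",cv2.resize(s["color"][180:280,220:340],None,fx=6,fy=6,interpolation=2)[:600])
for i in range(3): ctrl.camera("top"); q=ctrl.get_obs();print(q["force"].round(1),q["ee_pos"].round(4))
```

```text
17.0 [0.58065539 0.27392172 0.08744915] [ 3.13880683e+00 -7.99572954e-04  1.41965177e+00]
0.71 [248.2, 312.8] 284 343 212 282
[-7.20486731 -5.91201249 25.61606164] [-1.16974994e+00  1.55180995e+00 -1.98522292e-04] 60.010841155634594
[-7.3 -6.  26.4] [0.5807 0.2739 0.0875]
[-7.5 -5.7 25.8] [0.5806 0.274  0.0875]
[-7.5 -6.  26.8] [0.5807 0.274  0.0875]
```

View pics/s6.png

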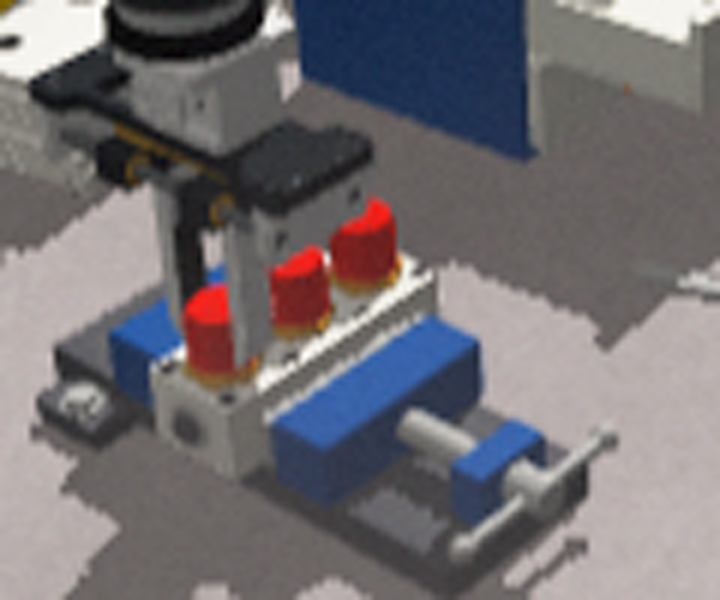

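The cap is home on the bare nipple, level with its neighbours, with a steady 26 N of push and 60 N of grip. I'm handing in.

```bash
python3 -c "
from station import ctrl
print(ctrl.hand_in())"
```

```text
the job is handed in; nothing more can be done
None
```

I pulled the top drawer out to its stop and pressed the red cap fully home on the bare nipple. The job is handed in with the gripper still holding the cap at 60 N and pushing down at about 26 N; hand-in gave no pass/fail result.

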